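# Open the catch-lidded pod chest and hold its lid up

## Robot

A 6-joint arm with a two-finger parallel gripper is mounted at the origin on a cart in front of the work surface, level with it; the furniture and walls round the work are solid. World frame = base frame: x ahead of the robot, y to its left, z up, the work surface at z = 0. Lengths are in mm, angles in degrees, forces in N, time in s.
With the tool pointing down it reaches from about 350 to 850 mm from the base axis. Payload 8.1 kg.
Tool frame: the origin (TCP) lies at the very end of the fingers, on their centre line; the grasp point (between the pads) lies 19 mm behind it; z points along the fingers, y is the line along which they close (so a half turn about z gives the same grasp; the last joint's range is limited). The gripper opens to 85 mm and grips with 20 to 120 N. Pads are 22 mm wide; open, the fingers measure 114 mm over their backs; the gripper's body (76 mm by 85 mm) begins 54 mm behind the grasp point. The pads swing forward as they close: fully open they stand 13 mm farther back than shut.
Start: joints at [-78.346, 7.471, 85.268, -0, 87.261, -4.893], TCP at [170.901, -575.15, 231.292] pointing down, gripper open.
Joint ranges: [-169.43, 169.43], [-51.17, 129.36], [1.28, 143.12], [-76.62, 256.62], [0, 156.53], [-152.29, 152.29]. Speed limits (degrees/s): [136.94, 136.94, 159.86, 180, 180, 180].

## Interface

Orientations are given as [roll, pitch, yaw] about the fixed x, y, z axes, in that order (R = Rz(yaw) Ry(pitch) Rx(roll)).
In Python, from bench import status, viewer, job gives the robot as it stands.
- The arm moves only by the tool arm_command, never from a script. Its argument "targets" is a list that holds one entry, the list of rows, each a list of 7 numbers: the shift along the world's x, y, z in m, then the turn, a rotation vector about the world's x, y, z in rad, then the opening, from -1 (shut) to 1 (fully open). In form: [[[dx, dy, dz, rx, ry, rz, gripper], ...]]. A call has 1 to 10 rows; each row shifts and turns the commanded pose from where the row before left it; what a row does not reach is not made up. A row lasts 1/8 s, in which the tool goes at most 62.5 mm and 10.7 degrees, less where a joint would pass 70% of its speed; a pose out of reach is approached as far as the arm can. A call with a gripper value outside its range is refused whole. The fingers move at their own pace and stop on an object; "force" is the grip in N (left out, the last holds). Time passes only in rows, so rows that do not move let the fingers close. It gives the time, the measured TCP pose, the force, the opening and the grip force at its end, in the units of the state.
- status.sense(): the state, without advancing time (a new reading comes with each control period).
- viewer.snapshot(name): name is "side" or "top"; returns the picture (420x560x3 uint8, red, green, blue); there is no depth.
- viewer.camera_model(name): a dict with "vertical_fov" (degrees; the focal length in pixels is half the picture's height over the tangent of half this angle, whatever the lens; pixels are square), "cx", "cy" (the principal point, pixels), "xyz" and "attitude" of the camera in the world. Camera axes: x right, y down, z forward; pixel columns grow to the right and rows downward; lengths in mm; the calibration is good to about 2 mm. A picture is of the moment at which its call begins. camera_model takes no time and is no camera call.
- job.hand_in(): hands the job in; it is judged then, once.
The state is a dict: "time": time; "joint_pos": joint angles; "qd": joint speeds; "joint_efforts": joint torques, N m; "tool_pos": TCP position; "tcp_rot": TCP orientation; "ft_force": force on the tool from outside, world axes, zero at the start; "wrist_torque": the same for the moment, N m; "finger_gap": finger opening in mm; "grip_force": force on a finger pad.
Only numpy, scipy, OpenCV 4.12 (cv2) and the standard library are available. Lean on these libraries where they do the work, as an engineer would, in place of code of your own. Each camera call takes 0.05 s, during which the arm holds its last target. There are 200 camera calls.

## Task

Open the lid of the wooden coffee-pod chest by the bar handle on it, and finish while still holding the lid up by that handle, steady and at least 50 degrees open, so that I can pick a pod. The lid may be caught by the round turn-catch beside the handle, and nothing shows whether it is: a gentle tug tells; if it is caught do not force it but give the knob a quarter turn (a quarter turn of a catch that is free would most likely catch it). Leave the things standing around the chest where they are.

Things in the scene. Friction and masses are not known exactly. Their poses are not given: they have to be found in the camera images.
- chest: fixed wooden chest, 200 (its x) x 310 (its y) x 108 mm up to the rim, walls 10 mm; origin: centre of its underside on the worktop; its -x side is the front, facing the robot; the hinges are on its +x side. The lid (206 x 318 mm, 14 mm thick) lies on the rim, its top 122 mm above the worktop when shut
- lid_hinge (a point): middle of the hinge line, on the rim of the chest's far side: chest frame (100, 0, 108) mm; the hinge line runs along the chest's y axis
- lid (a joint): opening angle of the lid, rad: 0 shut, growing as the front edge rises; stop at 1.35. The lid (0.4 to 0.8 kg) does not stay up by itself: it falls shut when let go. A caught lid rises only about 0.015 rad (2.5 mm at the handle) until the catch stops it hard; a free lid needs only 2 to 5 N at the handle
- lid_handle: steel bar handle on top of the lid: a round bar, 10 mm diameter, 76 mm long, parallel to the hinge line, its axis 40 mm above the lid's top, on two 8 mm posts 60 mm apart. Origin: on the lid's top below the bar's middle, 165 mm in front of the hinge line; z points away from the lid. The bar may turn between the fingers as the lid swings
- handle_mid (a point): middle of the bar's axis; moves with the lid (hinge frame with the lid shut: 165 mm to the front, 54 mm above the hinge line)
- knob_top (a point): centre of the top of the catch's knob: round, ribbed, steel, 34 mm diameter, top 29 mm above the lid, 165 mm in front of the hinge line, 115 mm right (chest -y) of the handle. Turns both ways without stops and stays put (friction 0.05 N m). Its hidden two-ended tongue catches within about 41 degrees of square to the front wall: a turn of 85 to 95 degrees either way frees a caught lid
- strike: the steel tab on the inside of the front wall that the tongue catches under, hidden while the lid is shut; origin as the chest's
- mug: cream mug, 78 mm wide, 116 mm with its handle, 101 mm tall, standing left of the chest; origin: centre of its underside; loose
- sugar_tin: dark blue round canister, 97 mm wide, 110 mm tall, left of the chest towards the back; origin: centre of its underside; loose
- jam_jar: glass jar with a white lid, 69 mm wide, 99 mm tall, right of the chest; origin: centre of its underside; loose
- coffee_pod: coffee pod, 51 mm wide, 42 mm tall, standing in front of the chest; origin: centre of its underside; loose
- teaspoon: steel teaspoon, 139 mm long, lying in front of the chest; origin: centre of its underside; loose

How it is judged:
By the outcome, as a careful person would: the job done as asked, in the order asked, and still so for the second after the job is handed in, while the arm keeps its last pose, push and grip.
It also fails if it takes over 58 s, if anything falls off the work surface, if the arm or the gripper's body presses on something with over 40 N, if the wrist force passes 120 N, or if a joint passes its speed limit or range.

## Working session

There is one attempt and no reset: what is moved stays moved. The work goes in short steps, Python scripts to look and compute and a tool call to move; the robot and the scene stay as the last step left them, time stands still between calls to the robot, and variables do not carry over. Pictures are saved under pics/ and viewed, at most 10 in all, crops included, and the job is handed in when it is done.

Besides the shell and the picture viewer there is one more tool, called after "Call:" as name(argument=value, ...), one argument or row to a line, values as JSON. arm_command: Moves the arm, as the interface text tells. Its arguments: {"type":"object","properties":{"targets":{"type":"array"},"force":{"type":"number"}},"required":["targets"]}

```bash
mkdir -p pics
python3 - <<'E'
from bench import status, viewer
import cv2
for n in ("side","top"):
    cv2.imwrite(f"pics/{n}0.png",viewer.snapshot(n)[:,:,::-1]); print(viewer.camera_model(n))
print(status.sense())
E
```

```text
{'vertical_fov': 57.46814370026762, 'cx': 275.54519074688596, 'cy': 210.89939818251213, 'xyz': array([ 382.0379632 , -903.71533576,  733.78127042]), 'attitude': array([-124.20229159,   -0.68879289,  -10.3979092 ])}
{'vertical_fov': 49.31313515565727, 'cx': 277.03818742060326, 'cy': 206.93023937768783, 'xyz': array([ 345.53242955,   13.60996488, 1435.35397123]), 'attitude': array([-171.68386172,   -1.48668691,  -89.90236596])}
{'time': 0.1, 'joint_pos': array([-7.83435008e+01,  7.51094967e+00,  8.53225185e+01,  2.12762695e-03,
        8.72615609e+01, -4.89336310e+00]), 'qd': array([-0.08970207, -0.04675481, -0.16612669,  0.00312268, -0.06463661,
        0.02331011]), 'joint_efforts': array([ 2.26285498e-03, -5.70951676e+01, -5.01941872e+01, -9.95856112e-05,
        8.12106882e-03, -8.70814375e-06]), 'tool_pos': array([ 170.84220988, -574.65423181,  230.35256707]), 'tcp_rot': array([-1.79905498e+02, -1.02234052e-02,  1.65497505e+01]), 'ft_force': array([ 0.46842181, -0.25729958,  0.58281283]), 'wrist_torque': array([-0.02753006,  0.00280886, -0.05635842]), 'grip_force': 0.0, 'finger_gap': 85.11824551301554}
```

View pics/side0.png

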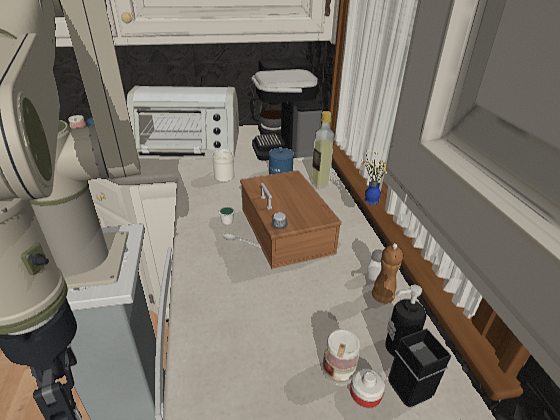

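View pics/top0.png

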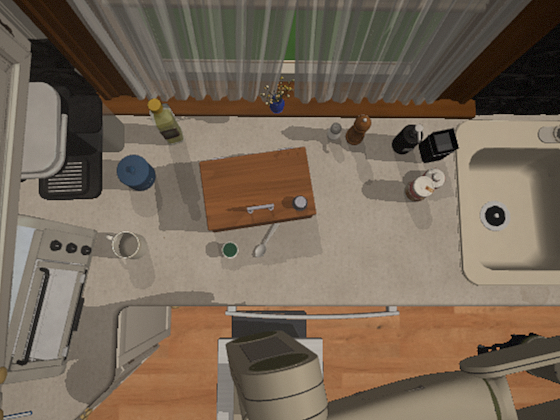

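The side view shows the chest with its handle at about (266,195) and the knob at (279,217). In the top view they are at about (260,208) and (300,203). I'll zoom in on both.

Run:
```python
import cv2,numpy as np
a=cv2.imread("pics/side0.png")[165:275,230:350]; b=cv2.imread("pics/top0.png")[140:245,190:325]
cv2.imwrite("pics/c1.png",cv2.resize(a,None,fx=5,fy=5,interpolation=cv2.INTER_CUBIC))
cv2.imwrite("pics/c2.png",cv2.resize(b,None,fx=5,fy=5,interpolation=cv2.INTER_CUBIC))
```

```text
(no output)
```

View pics/c1.png

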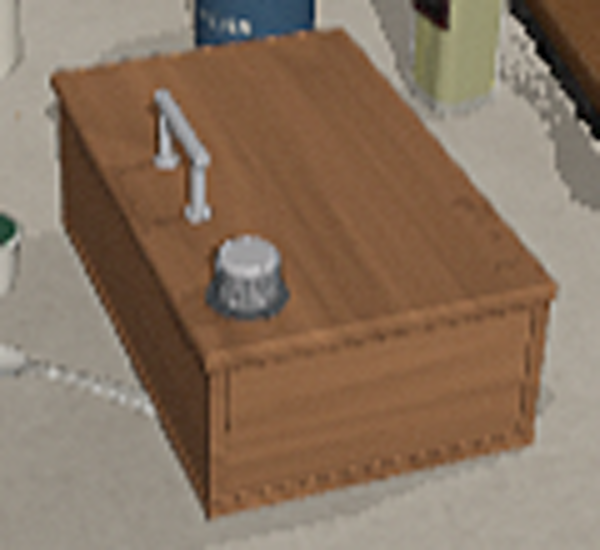

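View pics/c2.png

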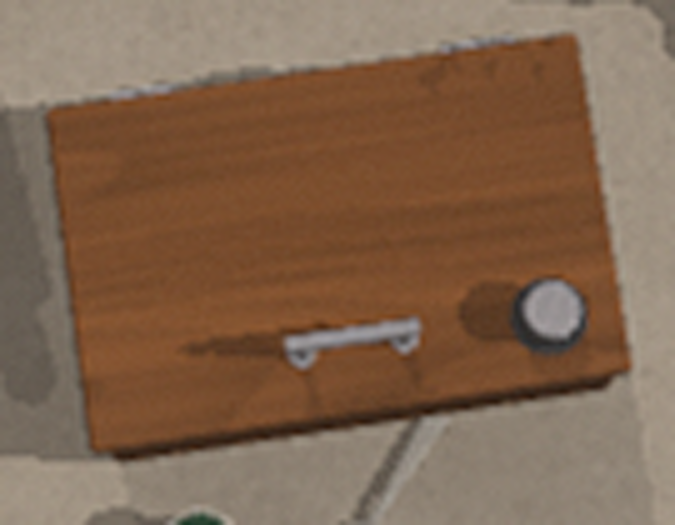

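Crop 1 (side) shows bar ends at (160,96) and (203,160), the knob top at (249,252), and the four lid corners. Crop 2 (top) shows bar ends at (286,342) and (420,325) and the knob top at (552,309).

```bash
cat > tri.py <<'E'
import numpy as np
from bench import viewer
from scipy.spatial.transform import Rotation as R
from scipy.optimize import least_squares
def proj(n,P):
    c=viewer.camera_model(n); f=210/np.tan(np.radians(c['vertical_fov']/2))
    q=(np.atleast_2d(P)-c['xyz'])@R.from_euler('xyz',c['attitude'],degrees=True).as_matrix()
    return np.c_[f*q[:,0]/q[:,2]+c['cx'],f*q[:,1]/q[:,2]+c['cy']]
def tri(s,t):
    r=least_squares(lambda P:np.r_[(proj('side',P)-s).ravel(),(proj('top',P)-t).ravel()],[500,0,100]); return r.x,np.abs(r.fun).max()
E
python3 - <<'E'
from tri import *
np.set_printoptions(precision=1,suppress=True)
S=np.array([(160,96),(203,160),(249,252),(52,77),(343,30),(555,290),(210,365)])/5-.4+[230,165]
T=np.array([(286,342),(420,325),(552,309),(95,450),(50,110),(575,37),(630,370)])/5-.4+[190,140]
for n,s,t in zip("barL barR knob FL BL BR FR".split(),S,T): print(n,*tri(s,t))
m=np.array([(-65,38,162),(-65,-38,162),(-65,-115,151),(-104,159,122),(102,159,122),(102,-159,122),(-104,-159,122)],float)
def f(p):
    P=m@R.from_euler('z',p[3],degrees=True).as_matrix().T+p[:3]
    return np.r_[(proj('side',P)-S).ravel(),(proj('top',P)-T).ravel()]
r=least_squares(f,[550,0,0,0]); print(r.x,r.fun.round(1))
P=np.array([(-65,0,162),(-65,-115,151),(100,0,108)])@R.from_euler('z',r.x[3],degrees=True).as_matrix().T+r.x[:3]; print(P)
E
```

```text
barL [526.6  65.8 164.5] 0.49891959258224006
barR [537.9  -9.4 165. ] 0.0008052425839650823
knob [549.6 -84.7 152.6] 0.08382024743772831
FL [471.  176.5 120. ] 0.02058986500588844
BL [671.  207.3 120.9] 0.022889305743603927
BR [ 718.  -101.7  119.9] 0.06027402128407289
FR [ 520.  -132.7  117.4] 0.25721535272325013
[596.3  38.3  -0.8   8.8] [ 0.4  0.9 -0.   1.1 -0.1  0.9 -0.7 -0.7  0.3 -0.6  1.5 -0.1 -1.  -0.5
 -0.   0.7 -0.1  0.2  0.2  0.1 -1.1  0.5 -1.2 -0.7  0.6 -1.1  0.9  0.4]
[[532.1  28.4 161.2]
 [549.6 -85.3 150.2]
 [695.2  53.5 107.2]]
```

Call:
arm_command(
  targets=[
    [[0.024, 0.0402, 0.0033, 0, 0, 0.0956, 1], [0.024, 0.0402, 0.0033, 0, 0, 0.0956, 1], [0.024, 0.0402, 0.0033, 0, 0, 0.0956, 1], [0.024, 0.0402, 0.0033, 0, 0, 0.0956, 1], [0.024, 0.0402, 0.0033, 0, 0, 0.0956, 1], [0.024, 0.0402, 0.0033, 0, 0, 0.0956, 1], [0.024, 0.0402, 0.0033, 0, 0, 0.0956, 1], [0.024, 0.0402, 0.0033, 0, 0, 0.0956, 1], [0.024, 0.0402, 0.0033, 0, 0, 0.0956, 1], [0.024, 0.0402, 0.0033, 0, 0, 0.0956, 1]],
  ],
  force=40,
)

```text
time: 1.35
tool_pos: [411.3, -171.6, 264.1]
tcp_rot: [-180.0, -0.0, 71.5]
ft_force: [-0.2, 0.2, 0.4]
finger_gap: 85.8
grip_force: 0.0
```

Call:
arm_command(
  targets=[
    [[0.024, 0.0402, 0.0033, 0, 0, 0.0956, 1], [0.024, 0.0402, 0.0033, 0, 0, 0.0956, 1], [0.024, 0.0402, 0.0033, 0, 0, 0.0956, 0.4], [0.024, 0.0402, 0.0033, 0, 0, 0.0956, 0.2], [0.024, 0.0402, 0.0033, 0, 0, 0.0956, 0], [0, 0, 0, 0, 0, 0, 0], [0, 0, 0, 0, 0, 0, 0], [0, 0, 0, 0, 0, 0, 0]],
  ],
)

```text
time: 2.35
tool_pos: [530.5, 27.0, 280.6]
tcp_rot: [-180.0, 0.0, 98.6]
ft_force: [-0.3, 0.4, 1.3]
finger_gap: 42.5
grip_force: 0.0
```

Call:
arm_command(
  targets=[
    [[0.0018, 0.0013, -0.03, 0, 0, 0, 0], [0, 0, -0.03, 0, 0, 0, 0], [0, 0, -0.03, 0, 0, 0, 0], [0, 0, -0.026, 0, 0, 0, 0], [0, 0, -0.02, 0, 0, 0, 0], [0, 0, 0, 0, 0, 0, 0], [0, 0, 0, 0, 0, 0, 0]],
  ],
)

```text
time: 3.22
tool_pos: [533.1, 28.6, 145.9]
tcp_rot: [179.9, 0.0, 98.7]
ft_force: [-0.2, -0.2, -0.1]
finger_gap: 42.5
grip_force: 0.0
```

Call:
arm_command(
  targets=[
    [[0, 0, 0, 0, 0, 0, -0.6], [0, 0, 0, 0, 0, 0, -1], [0, 0, 0, 0, 0, 0, -1], [0, 0, 0, 0, 0, 0, -1], [0, 0, 0, 0, 0, 0, -1], [0, 0, 0, 0, 0, 0, -1]],
  ],
  force=40,
)

```text
time: 3.98
tool_pos: [531.9, 28.8, 145.9]
tcp_rot: [-179.9, 0.0, 98.7]
ft_force: [-8.6, -2.9, 9.7]
finger_gap: 8.7
grip_force: 39.6
```

Call:
arm_command(
  targets=[
    [[-0.0005, 0, 0.001, 0, 0, 0, -1], [0, 0, 0.001, 0, 0, 0, -1], [0, 0, 0, 0, 0, 0, -1], [0, 0, 0, 0, 0, 0, -1]],
  ],
)

```text
time: 4.47
tool_pos: [531.9, 28.9, 146.3]
tcp_rot: [-179.9, 0.0, 98.7]
ft_force: [-0.2, -4.1, -5.3]
finger_gap: 8.4
grip_force: 38.9
```

Call:
arm_command(
  targets=[
    [[0, 0, 0.001, 0, 0, 0, -1], [0, 0, 0.001, 0, 0, 0, -1], [0, 0, 0, 0, 0, 0, -1], [0, 0, 0, 0, 0, 0, -1]],
  ],
)

```text
time: 4.97
tool_pos: [532.6, 29.0, 148.6]
tcp_rot: [180.0, 0.0, 98.7]
ft_force: [4.2, -4.0, -9.5]
finger_gap: 8.6
grip_force: 39.0
```

Call:
arm_command(
  targets=[
    [[0, 0, 0.001, 0, 0, 0, -1], [0, 0, 0.001, 0, 0, 0, -1], [0, 0, 0, 0, 0, 0, -1], [0, 0, 0, 0, 0, 0, -1]],
  ],
)

```text
time: 5.48
tool_pos: [532.8, 29.0, 149.4]
tcp_rot: [179.9, 0.0, 98.7]
ft_force: [10.5, -4.7, -20.0]
finger_gap: 7.8
grip_force: 38.8
```

The force reached 20 N with almost no further rise, and a free lid would need only 2–5 N. So the lid is caught. I'll ease it down, release the handle and go to the knob.

Call:
arm_command(
  targets=[
    [[0, 0, -0.002, 0, 0, 0, -1], [0, 0, -0.002, 0, 0, 0, -1], [0, 0, -0.002, 0, 0, 0, -1], [0, 0, 0, 0, 0, 0, 0], [0, 0, 0, 0, 0, 0, 0.2], [0, 0, 0, 0, 0, 0, 0.2], [0, 0, 0, 0, 0, 0, 0.2], [0, 0, 0, 0, 0, 0, 0.2]],
  ],
)

```text
time: 6.48
tool_pos: [532.2, 29.2, 144.8]
tcp_rot: [180.0, -0.0, 98.7]
ft_force: [0.3, 0.5, 1.0]
finger_gap: 50.9
grip_force: 0.0
```

Call:
arm_command(
  targets=[
    [[0, 0, 0.02, 0, 0, 0, 0.2], [0, 0, 0.02, 0, 0, 0, 0.2], [0, 0, 0.02, 0, 0, 0, 0.2], [0.0044, -0.028, 0, 0, 0, 0, 0.2], [0.0044, -0.028, 0, 0, 0, 0, 0.2], [0.0044, -0.029, 0, 0, 0, 0, 0.2], [0.0044, -0.029, 0, 0, 0, 0, 0.2], [0, 0, 0, 0, 0, 0, 0.2], [0, 0, 0, 0, 0, 0, 0.2]],
  ],
)

```text
time: 7.6
tool_pos: [549.9, -84.5, 205.3]
tcp_rot: [180.0, -0.0, 98.7]
ft_force: [0.1, 0.1, -0.9]
finger_gap: 51.4
grip_force: 0.0
```

Run:
```python
from bench import status, viewer
import cv2
a=viewer.snapshot("side")[125:275,210:360,::-1]; b=viewer.snapshot("top")[130:280,190:340,::-1]
cv2.imwrite("pics/d.png",cv2.resize(cv2.hconcat([a,b]),(800,400),interpolation=cv2.INTER_CUBIC))
s=status.sense();print(s['tool_pos'],s['finger_gap'],s['joint_pos'])
```

```text
[549.83993877 -83.99891254 205.08953245] 51.3432061763838 [-1.39784602e+01  1.46550706e+00  9.43324457e+01  1.67855385e-02
  8.41923160e+01 -2.27348015e+01]
```

View pics/d.png

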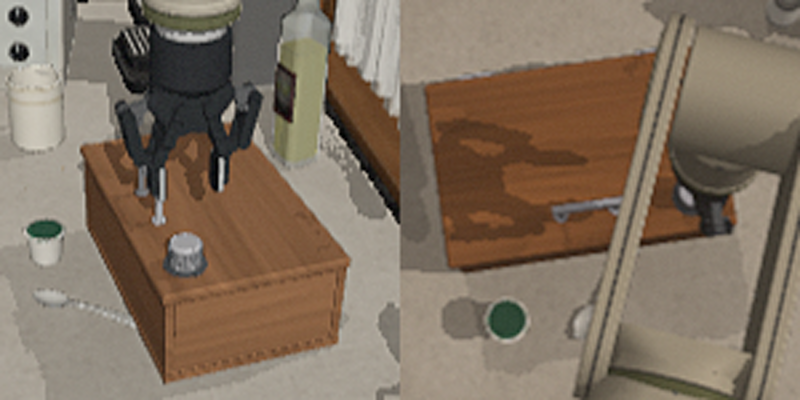

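The lid is shut again and the gripper is above the knob. I'll descend and grip it.

Call:
arm_command(
  targets=[
    [[0, -0.0005, -0.025, 0, 0, 0, 0.2], [0, 0, -0.02, 0, 0, 0, 0.2], [0, 0, -0.018, 0, 0, 0, 0.2], [0, 0, -0.01, 0, 0, 0, 0.2], [0, 0, 0, 0, 0, 0, 0.2], [0, 0, 0, 0, 0, 0, 0.2]],
  ],
)

```text
time: 8.45
tool_pos: [550.3, -85.5, 132.6]
tcp_rot: [179.9, 0.0, 98.7]
ft_force: [-0.2, 1.3, 0.9]
finger_gap: 51.5
grip_force: 0.0
```

Call:
arm_command(
  targets=[
    [[0, 0, 0, 0, 0, 0, -0.2], [0, 0, 0, 0, 0, 0, -1], [0, 0, 0, 0, 0, 0, -1], [0, 0, 0, 0, 0, 0, -1], [0, 0, 0, 0, 0, 0, -1]],
  ],
  force=40,
)

```text
time: 9.07
tool_pos: [549.8, -85.7, 133.1]
tcp_rot: [180.0, 0.0, 98.7]
ft_force: [-3.9, 0.1, 6.2]
finger_gap: 31.9
grip_force: 39.8
```

Call:
arm_command(
  targets=[
    [[0, 0, 0, 0, 0, -0.1571, -1], [0, 0, 0, 0, 0, -0.1571, -1], [0, 0, 0, 0, 0, -0.1571, -1], [0, 0, 0, 0, 0, -0.1571, -1], [0, 0, 0, 0, 0, -0.1571, -1], [0, 0, 0, 0, 0, -0.1571, -1], [0, 0, 0, 0, 0, -0.1571, -1], [0, 0, 0, 0, 0, -0.1571, -1], [0, 0, 0, 0, 0, -0.1571, -1], [0, 0, 0, 0, 0, -0.1571, -1]],
  ],
)

```text
time: 10.32
tool_pos: [546.7, -83.4, 132.9]
tcp_rot: [-179.7, 0.4, 8.4]
ft_force: [-24.3, 11.6, 21.2]
finger_gap: 32.3
grip_force: 41.3
```

Call:
arm_command(
  targets=[
    [[0, 0, 0, 0, 0, 0, -1], [0, 0, 0, 0, 0, 0, -1]],
  ],
)

```text
time: 10.58
tool_pos: [546.7, -83.4, 132.9]
tcp_rot: [-179.7, 0.4, 8.7]
ft_force: [-22.9, 10.4, 21.5]
finger_gap: 32.2
grip_force: 41.3
```

Call:
arm_command(
  targets=[
    [[0, 0, 0, 0, 0, 0, 0], [0, 0, 0, 0, 0, 0, 0.2], [0, 0, 0, 0, 0, 0, 0.2], [0, 0, 0, 0, 0, 0, 0.2], [0, 0, 0.02, 0, 0, 0, 0.2], [0, 0, 0.025, 0, 0, 0, 0.2], [0, 0, 0.03, 0, 0, 0, 0.2], [0, 0, 0, 0, 0, 0.1571, 0.2], [0, 0, 0, 0, 0, 0.1571, 0.2]],
  ],
)

```text
time: 11.7
tool_pos: [550.6, -85.6, 209.3]
tcp_rot: [179.9, -0.1, 27.0]
ft_force: [0.4, -0.0, 0.2]
finger_gap: 51.2
grip_force: 0.0
```

Call:
arm_command(
  targets=[
    [[-0.0022, 0.014, 0, 0, 0, 0.1571, 0.2], [-0.0022, 0.014, 0, 0, 0, 0.1571, 0.2], [-0.0022, 0.014, 0, 0, 0, 0.1571, 0.2], [-0.0022, 0.014, 0, 0, 0, 0.1571, 0.2], [-0.0022, 0.014, 0, 0, 0, 0.1571, 0.2], [-0.0022, 0.014, 0, 0, 0, 0.1571, 0.2], [-0.0022, 0.014, 0, 0, 0, 0.1571, 0.2], [-0.0022, 0.016, 0, 0, 0, 0.1571, 0.2], [0, 0, 0, 0, 0, 0, 0.2], [0, 0, 0, 0, 0, 0, 0.2]],
  ],
)

```text
time: 12.95
tool_pos: [532.6, 28.2, 207.7]
tcp_rot: [179.9, 0.0, 98.5]
ft_force: [-0.3, 0.2, 0.7]
finger_gap: 51.4
grip_force: 0.0
```

Call:
arm_command(
  targets=[
    [[-0.0008, 0, -0.02, 0, 0, 0, 0.2], [0, 0, -0.02, 0, 0, 0, 0.1], [0, 0, -0.015, 0, 0, 0, 0], [0, 0, -0.007, 0, 0, 0, -0.2], [0, 0, 0, 0, 0, 0, -0.4], [0, 0, 0, 0, 0, 0, -1], [0, 0, 0, 0, 0, 0, -1], [0, 0, 0, 0, 0, 0, -1], [0, 0, 0, 0, 0, 0, -1], [0, 0, 0, 0, 0, 0, -1]],
  ],
  force=50,
)

```text
time: 14.2
tool_pos: [531.9, 28.6, 145.5]
tcp_rot: [179.9, 0.0, 98.7]
ft_force: [-1.5, 0.0, 5.4]
finger_gap: 8.1
grip_force: 49.1
```

Call:
arm_command(
  targets=[
    [[0, 0, 0.001, 0, 0, 0, -1], [0, 0, 0.001, 0, 0, 0, -1], [0.0005, 0, 0.001, 0, 0, 0, -1], [0.0005, 0, 0.001, 0, 0, 0, -1], [0.0005, 0, 0.001, 0, 0, 0, -1], [0, 0, 0.001, 0, 0, 0, -1], [0, 0, 0, 0, 0, 0, -1], [0, 0, 0, 0, 0, 0, -1]],
  ],
)

```text
time: 15.2
tool_pos: [533.1, 28.8, 149.5]
tcp_rot: [180.0, -0.0, 98.7]
ft_force: [7.7, 1.8, -8.8]
finger_gap: 8.0
grip_force: 48.6
```

Call:
arm_command(
  targets=[
    [[0, 0, 0.001, 0, 0, 0, -1], [0, 0, 0.001, 0, 0, 0, -1], [0, 0, 0, 0, 0, 0, -1], [0, 0, 0, 0, 0, 0, -1]],
  ],
)

```text
time: 15.7
tool_pos: [533.8, 28.9, 151.7]
tcp_rot: [179.9, -0.0, 98.7]
ft_force: [11.4, 2.4, -10.3]
finger_gap: 8.1
grip_force: 48.5
```

The catch is free: the lid rises smoothly with about 6 N tangential, the rest being radial pull. Next I'll work out the arc.

Run:
```python
import numpy as np
t=np.radians(np.arange(2,65,2.5)+18.12);r=173.6
h=-r*np.cos(t);z=r*np.sin(t);a=np.radians(8.7)
d=np.c_[np.diff(h)*np.cos(a),np.diff(h)*np.sin(a),np.diff(z)]
print(len(d));print(d.round(1).tolist());print(d.sum(0))
```

```text
25
[[2.7, 0.4, 7.1], [3.0, 0.5, 6.9], [3.3, 0.5, 6.8], [3.6, 0.6, 6.6], [3.9, 0.6, 6.5], [4.2, 0.6, 6.3], [4.4, 0.7, 6.1], [4.7, 0.7, 5.9], [4.9, 0.8, 5.7], [5.2, 0.8, 5.5], [5.4, 0.8, 5.2], [5.6, 0.9, 5.0], [5.8, 0.9, 4.7], [6.0, 0.9, 4.5], [6.2, 1.0, 4.2], [6.4, 1.0, 3.9], [6.6, 1.0, 3.6], [6.7, 1.0, 3.3], [6.9, 1.0, 3.0], [7.0, 1.1, 2.7], [7.1, 1.1, 2.4], [7.2, 1.1, 2.1], [7.3, 1.1, 1.8], [7.3, 1.1, 1.5], [7.4, 1.1, 1.1]]
[139.08811423  21.28347229 112.44568162]
```

Call:
arm_command(
  targets=[
    [[0.0037, 0.0004, 0.0071, 0, 0, 0, -1], [0.0035, 0.0005, 0.0069, 0, 0, 0, -1], [0.0033, 0.0005, 0.0068, 0, 0, 0, -1], [0.0036, 0.0006, 0.0066, 0, 0, 0, -1], [0.0039, 0.0006, 0.0065, 0, 0, 0, -1], [0.0042, 0.0006, 0.0063, 0, 0, 0, -1], [0, 0, 0, 0, 0, 0, -1]],
  ],
)

```text
time: 16.58
tool_pos: [555.4, 32.3, 193.9]
tcp_rot: [180.0, -0.0, 98.7]
ft_force: [-3.6, 4.3, -5.3]
finger_gap: 7.9
grip_force: 49.1
```

Call:
arm_command(
  targets=[
    [[0.0044, 0.0007, 0.0061, 0, 0, 0, -1], [0.0047, 0.0007, 0.0059, 0, 0, 0, -1], [0.0049, 0.0008, 0.0057, 0, 0, 0, -1], [0.0052, 0.0008, 0.0055, 0, 0, 0, -1], [0.0054, 0.0008, 0.0052, 0, 0, 0, -1], [0.0056, 0.0009, 0.005, 0, 0, 0, -1], [0.0058, 0.0009, 0.0047, 0, 0, 0, -1], [0.006, 0.0009, 0.0045, 0, 0, 0, -1], [0, 0, 0, 0, 0, 0, -1]],
  ],
)

```text
time: 17.7
tool_pos: [597.3, 38.8, 237.1]
tcp_rot: [180.0, -0.0, 98.7]
ft_force: [-7.3, 5.5, 1.0]
finger_gap: 8.1
grip_force: 49.9
```

Call:
arm_command(
  targets=[
    [[0.0057, 0.001, 0.0042, 0, 0, 0, -1], [0.006, 0.001, 0.0039, 0, 0, 0, -1], [0.0064, 0.001, 0.0036, 0, 0, 0, -1], [0.0067, 0.001, 0.0033, 0, 0, 0, -1], [0.0069, 0.001, 0.003, 0, 0, 0, -1], [0.007, 0.0011, 0.0027, 0, 0, 0, -1], [0, 0, 0, 0, 0, 0, -1]],
  ],
)

```text
time: 18.58
tool_pos: [636.7, 44.9, 259.0]
tcp_rot: [179.8, -0.0, 98.7]
ft_force: [-6.0, 3.9, 3.9]
finger_gap: 7.9
grip_force: 49.3
```

Call:
arm_command(
  targets=[
    [[0.0071, 0.0011, 0.0024, 0, 0, 0, -1], [0.0072, 0.0011, 0.0021, 0, 0, 0, -1], [0.0073, 0.0011, 0.0018, 0, 0, 0, -1], [0.0073, 0.0011, 0.0015, 0, 0, 0, -1], [0, 0, 0, 0, 0, 0, -1], [0, 0, 0, 0, 0, 0, -1], [0, 0, 0, 0, 0, 0, -1], [0, 0, 0, 0, 0, 0, -1]],
  ],
)

```text
time: 19.58
tool_pos: [665.7, 49.4, 267.5]
tcp_rot: [179.8, 0.0, 98.7]
ft_force: [-4.9, 5.0, 5.8]
finger_gap: 7.8
grip_force: 49.6
```

Run:
```python
from bench import status, viewer
import cv2
a=viewer.snapshot("side")[125:275,190:340,::-1]; b=viewer.snapshot("top")[130:280,110:260,::-1]
cv2.imwrite("pics/e.png",cv2.resize(cv2.hconcat([a,b]),(800,400),interpolation=cv2.INTER_CUBIC))
s=status.sense();print(s)
```

```text
{'time': 19.675, 'joint_pos': array([-1.71391728e-01,  1.71040123e+01,  7.05193254e+01,  3.76604985e-02,
        9.21402035e+01, -8.90803267e+00]), 'qd': array([ 0.02455628, -0.00298646,  0.08106736, -0.07937808, -0.03730297,
        0.08512439]), 'joint_efforts': array([-3.57692331e+00, -6.25896549e+01, -4.94213569e+01, -1.73999771e+00,
       -1.85345214e+00, -9.21905121e-04]), 'tool_pos': array([665.68984004,  49.44852857, 267.48054634]), 'tcp_rot': array([ 1.79760566e+02, -5.58874514e-04,  9.87381262e+01]), 'ft_force': array([-3.97529393,  5.0908056 ,  5.1222303 ]), 'wrist_torque': array([0.77255403, 0.90906429, 0.01039067]), 'grip_force': 49.571027755737305, 'finger_gap': 8.034852971992837}
```

View pics/e.png

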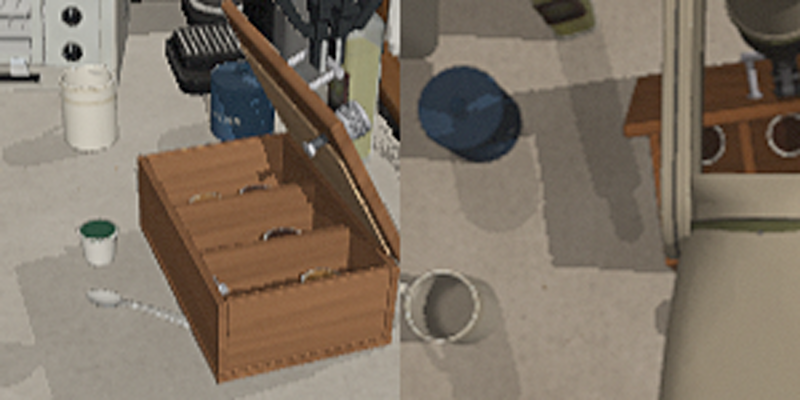

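The picture shows the lid held by its handle at about 62° with the pods in view, and the items around the chest standing where they were.

```bash
python3 -c "
from bench import job
print(job.hand_in())"
```

```text
the job is handed in; nothing more can be done
None
```

The lid was caught, so I freed it with a quarter turn of the knob; it is now held steady by the bar handle at about 62° open, and the job is handed in (result not shown).

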